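# Swing out the folding hook and hang the brush caddy

### The arm

A 6-joint arm with a two-finger parallel gripper is mounted at the origin on the work surface. World frame = base frame: x ahead of the robot, y to its left, z up, the work surface at z = 0. Lengths are in mm, angles in rad, forces in N, time in s.
With the tool pointing down it reaches from about 400 to 925 mm from the base axis. Payload 12.5 kg.
Tool frame: the origin (TCP) lies on the mounting face of the last link; the fingertips stand 190 mm ahead of it and the grasp point (between the pads) lies 171 mm ahead of it (env.tcp_to_tips is the distance from the TCP to the fingertips, in mm); x points along the fingers, y is the direction in which the jaws open and shut, and the axes are right-handed (so a half turn about x gives the same grasp; the last joint's range is limited). The gripper opens to 95 mm and grips with 3 to 60 N. Pads are 20 mm wide; open, the fingers measure 119 mm over their backs; the gripper's body (75 mm by 180 mm) begins 59 mm behind the grasp point.
Start: joints at [-1.263, 0.491, 1.559, -0, 1.092, -0.106], TCP at [251.326, -572.241, 404.761] pointing down, gripper open.
Joint ranges: [-3.1, 3.1], [-0.84, 2.19], [0.05, 2.79], [-1.13, 4.28], [0.06, 2.93], [-2.69, 2.69]. Speed limits (rad/s): [2.22, 2.22, 2.79, 3.14, 3.14, 3.14].

### API

Orientations are given as [roll, pitch, yaw] about the fixed x, y, z axes, in that order (R = Rz(yaw) Ry(pitch) Rx(roll)).
In Python, from cell import monitor, cams, job, env gives the robot as it stands. The module is installed in compiled form; this text tells all that it offers.
- The arm moves only by the tool apply_moves, never from a script. Its argument "series" is a list of rows, each a list of 3 entries, a list of its own where there are three numbers: the closure, from -1 (fully open) to 1 (shut), so that 0 is half open, then the shift along the tool's x, y, z in cm, then the turn about the tool's x in rad. A call has 1 to 20 rows; each row is the pose to reach, as a shift and turn from the pose commanded when the call began, along the tool's axes at that moment; what a row does not reach only later rows make up. A row lasts 1/8 s, in which the tool goes at most 62.5 mm and 10.7 degrees, less where a joint would pass 70% of its speed; a pose out of reach is approached as far as the arm can. A call with a gripper value outside its range is refused whole. The fingers move at their own pace and stop on an object; the grip force is fixed at half the most. Time passes only in rows, so rows that repeat a pose let the fingers close. It gives the time, the measured TCP pose, the force and the opening at its end, in the units of the state.
- monitor.state(): the state, without advancing time (a new reading comes with each control period).
- cams.read_camera(name): name is "side" or "top"; returns a dict with "image" (384x512x3 uint8, red, green, blue), "fx", "fy", "cx", "cy" (pixels), "k1" (the pictures are not rectified: a ray, as slopes to the right and down, at radius r is drawn at 1 + k1 r^2 times it, then the intrinsics apply), "position" and "orientation" of the camera in the world. Camera axes: x right, y down, z forward; pixel columns grow to the right and rows downward; lengths in mm; the calibration is good to about 2 mm. A picture is of the moment at which its call begins. There is no depth.
- job.job_done(): hands the job in, once; it reports no verdict.
The state is a dict: "t": time; "joints": joint angles; "qvel": joint speeds; "tau": joint torques, N m; "eef_pos": TCP position; "tcp_rot": TCP orientation; "ft_force": force on the tool from outside, world axes, zero at the start; "moment": the same for the moment, N m; "opening": opening from 0.0 (shut) to 1.0 (fully open).
Only numpy, scipy, OpenCV 4.12 (cv2) and the standard library are available. Lean on these libraries where they do the work, as an engineer would, in place of code of your own. Each camera call takes 0.05 s, during which the arm holds its last target. There are 200 camera calls.

### The job

Unfold the red hook on the tool board all the way out and press it firmly home against its stop for a moment, with about 15 N at its end and never more than 20, so that its hinge beds in. Then hang the brush caddy on it: pass the bail over the hook's upturned end and set it down gently, fully home in the saddle between the two steel ridges. Leave the caddy hanging free and upright on the unfolded hook, and leave the tape roll, the sanding block and the black tube where they are.

Things in the scene. Friction and masses are not known exactly. Their poses are not given: they have to be found in the camera images.
- board: white upright tool board, 340 mm long, 18 mm thick, 186 mm high, standing on the table and fixed. Origin: middle of the lower edge of its front face; z up, y along the board, front face looks along -x (the side where the hook swings out).
- hook (a joint): angle (rad) of the red hook's stiff friction hinge, axis vertical. 0 = folded (arm along the board's -y), grows outward; solid stop at 1.571 (arm along the board's -x). Starts 0.05 to 0.25, stays where left; turning takes about 4.5 N at the upturned end. The whole fitting, stop included, is askew by up to 0.06 rad about the vertical, so the stop must be felt.
- hook_mount (a joint): twist (rad) of the springy steel ear carrying the hook's hinge, same axis: 0 unloaded, positive when the hook is pushed outward; 0.0005 rad per newton at the upturned end (0.0023 while turning the hinge; on the stop 0.005 at 10 N, 0.0103 at 20 N). Too small to read well; force felt at the hand tells it better.
- hook_hinge (a point): point on the hook's hinge axis at the height of the arm's underside (178 mm above the table), 12 mm in front of the board's face; axes as the board's.
- hook_pin (a point): top of the hook's upturned end, 228 mm above the table, 103 mm from the hinge axis. The end is a round upright pin, 10 mm thick, rising 38 mm above the arm's flat top (arm top is 190 mm above the table, 4 mm above the board's top edge), so it can be taken from above. z up; the arm points along this frame's -y.
- hook_seat (a point): the saddle on the hook's arm: where the middle of the bail's crossbar lies when fully home; 58 mm from the hinge axis, 45 mm before the pin, 4 mm above the arm's top. The arm is 10 mm wide and 12 mm high; two round steel ridges across it, 5 mm high, leave an 11 mm gap for the 8 mm crossbar. Axes as hook_pin (arm along -y, x across the arm).
- caddy: open aluminium brush caddy, box 70 mm (x) by 90 mm (y) by 45 mm high, about 0.3 kg, with a rigid bail: two flat legs at y = +-42 mm carry a crossbar along y. Origin: centre of its underside; z up. On the crossbar's middle stands a blue grip block, 18 x 18 mm, 124 to 164 mm above the underside. The opening between box rim and crossbar is 73 mm high (45 to 118 mm) and 80 mm wide, open along x.
- bail (a point): middle of the bail's crossbar (8 mm round bar along y, its axis 122 mm above the caddy's underside). Two small pegs under the crossbar at y = +-10 mm reach 12 mm below its axis and straddle the hook's 10 mm arm with 2 mm to spare on each side. Axes as the caddy's.
- tape: blue ring-shaped roll, 100 mm across, 24 mm high, lying flat; bystander. Origin: centre of its underside.
- sander: dark rubber sanding block, 100 x 62 x 32 mm; bystander. Origin: centre of its underside.
- tube: black square tube offcut, 180 x 40 x 40 mm, lying along its x; bystander. Origin: centre of its underside.

How it is judged:
By the outcome, as a careful person would: the job done as asked, in the order asked, and still so for the second after the job is handed in, with the robot touching nothing.
It also fails if it takes over 72 s, if anything falls off the work surface, if the arm or the gripper's body presses on something with over 40 N, if the wrist force passes 120 N, or if a joint passes its speed limit or range.

## Working session

There is one attempt and no reset: what is moved stays moved. The work goes in short steps, Python scripts to look and compute and a tool call to move; the robot and the scene stay as the last step left them, time stands still between calls to the robot, and variables do not carry over. Pictures are saved under pics/ and viewed, about 8 in all and at most 12, crops included, and the job is handed in when it is done.

Besides the shell and the picture viewer there is one more tool, called after "Request:" by a JSON object that holds its "op" and its "data". apply_moves: Moves the arm, as the interface text tells. Its arguments: {"type":"object","properties":{"series":{"type":"array"}},"required":["series"]}

```bash
mkdir -p pics; ls
python3 - <<'E'
from cell import monitor,cams,env
import cv2,numpy as np
s=monitor.state();print({k:np.round(v,3).tolist() for k,v in s.items()})
ims=[]
for n in("side","top"):
    c=cams.read_camera(n);np.save(f"pics/{n}0.npy",c,allow_pickle=True)
    print(n,{k:v for k,v in c.items() if k!="image"})
    cv2.imwrite(f"pics/{n}0.png",cv2.resize(c["image"][:,:,::-1],(800,600),interpolation=cv2.INTER_CUBIC))
E
```

```text
pics
{'t': 0.0, 'joints': [-1.263, 0.492, 1.559, 0.0, 1.092, -0.106], 'qvel': [-0.0, -0.001, -0.001, -0.001, -0.002, -0.0], 'tau': [-0.003, -61.265, -25.818, 0.069, 0.048, -0.0], 'eef_pos': [251.333, -572.203, 404.14], 'tcp_rot': [-1.728, 1.57, 1.827], 'ft_force': [0.071, -0.065, -0.924], 'moment': [0.013, 0.003, 0.012], 'opening': 0.995}
side {'fx': 372.551136656074, 'fy': 372.551136656074, 'cx': 252.60302149382136, 'cy': 187.11996078540102, 'k1': -0.10732930425594668, 'position': array([ 77.5143358 , 719.36210329, 936.01310917]), 'orientation': array([-2.33547722,  0.01983963, -2.47893885])}
top {'fx': 384.0428406494334, 'fy': 384.0428406494334, 'cx': 253.3373631871656, 'cy': 191.05873705145254, 'k1': 0.011097110974134211, 'position': array([ 477.57087211,   60.44212507, 1091.42362596]), 'orientation': array([-3.03406951,  0.01386797, -1.59223971])}
```

View pics/side0.png

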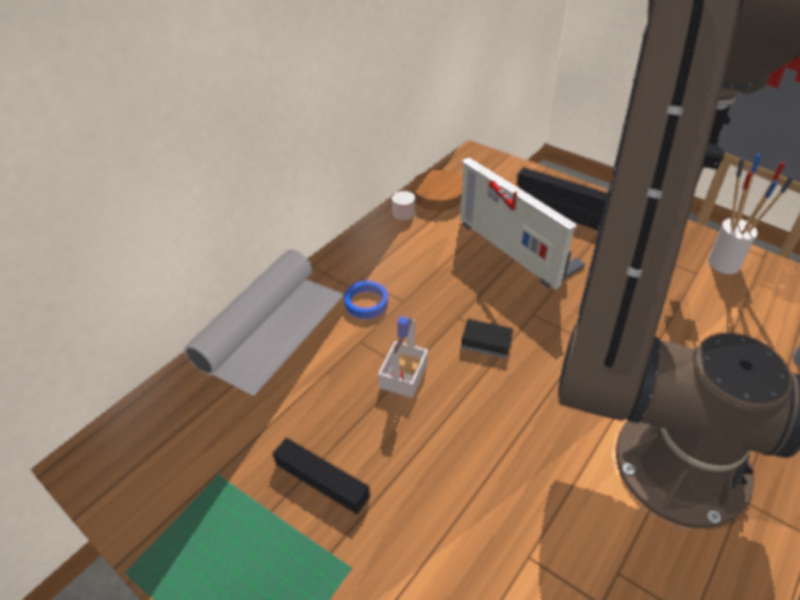

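View pics/top0.png

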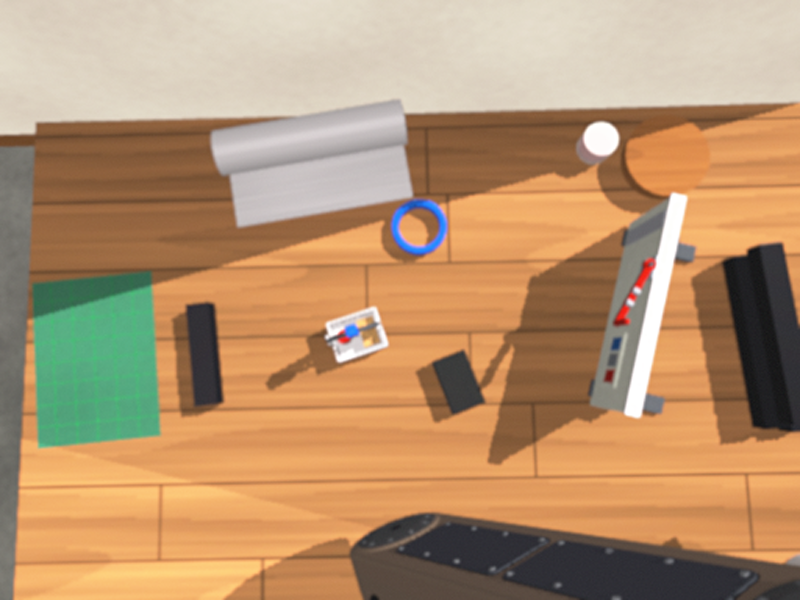

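The side picture shows the board with the hook at its upper left (≈500,195), the caddy at (403,370) and its grip at (404,327). The top picture shows the hook hinge ≈(650,265), the pin ≈(622,320), the caddy grip ≈(351,331), and the board's front facing image left (world +y).

```bash
cat > h.py <<'E'
import numpy as np,cv2
from scipy.spatial.transform import Rotation as Ro
def load(n,i=0): return np.load(f"pics/{n}{i}.npy",allow_pickle=True).item()
def K(c): return np.array([[c["fx"],0,c["cx"]],[0,c["fy"],c["cy"]],[0,0,1.]]),np.array([c["k1"],0,0,0.])
def Rm(c): return Ro.from_euler("xyz",c["orientation"]).as_matrix()
def ray(c,uv):
    k,d=K(c);p=cv2.undistortPointsIter(np.array([[uv]],float),k,d,None,None,(3,50,1e-10))[0,0] if False else cv2.undistortPoints(np.array([[uv]],float),k,d)[0,0]
    return Rm(c)@np.r_[p,1]
def atz(c,uv,z):
    r=ray(c,uv);p=c["position"];return p+r*(z-p[2])/r[2]
def proj(c,P):
    k,d=K(c);R=Rm(c).T;return cv2.projectPoints(np.atleast_2d(np.array(P,float)),cv2.Rodrigues(R)[0],-R@c["position"],k,d)[0][:,0]
def tri(ps):
    A=np.zeros((3,3));b=np.zeros(3)
    for c,uv in ps:
        r=ray(c,uv);r/=np.linalg.norm(r);M=np.eye(3)-np.outer(r,r);A+=M;b+=M@c["position"]
    return np.linalg.solve(A,b)
def crop(c,u0,v0,w,h,s): return cv2.resize(c["image"][v0:v0+h,u0:u0+w,::-1],None,fx=s,fy=s,interpolation=cv2.INTER_CUBIC)
E
python3 - <<'E'
from h import *
t=load("top");s=load("side")
# top: board crop (370..450,115..275), caddy crop ; side crops
a=crop(t,375,118,72,152,4);a=cv2.resize(a,(288,600)) if a.shape[0]>600 else a
b=crop(t,200,190,56,48,5);d=crop(s,285,95,90,95,4)
e=crop(s,235,198,48,58,5)
W=np.zeros((600,800,3),np.uint8)
a=crop(t,375,120,70,150,4);W[:600,:280]=a
W[:240,285:565]=b
W[245:595,285:615]=cv2.resize(crop(s,290,95,82,87,4),(330,350))[:350,:330]
W[:290,570:800]=crop(s,237,198,46,58,5)
cv2.imwrite("pics/c1.png",W)
# grip top rough check
T=(351/1.5625,331/1.5625);S=(404/1.5625,322/1.5625)
print(tri([(t,T),(s,S)]),atz(t,T,164))
E
```

```text
[528.19516117 141.4113972  157.62947254] [529.01491769 141.59768651 164.        ]
```

View pics/c1.png

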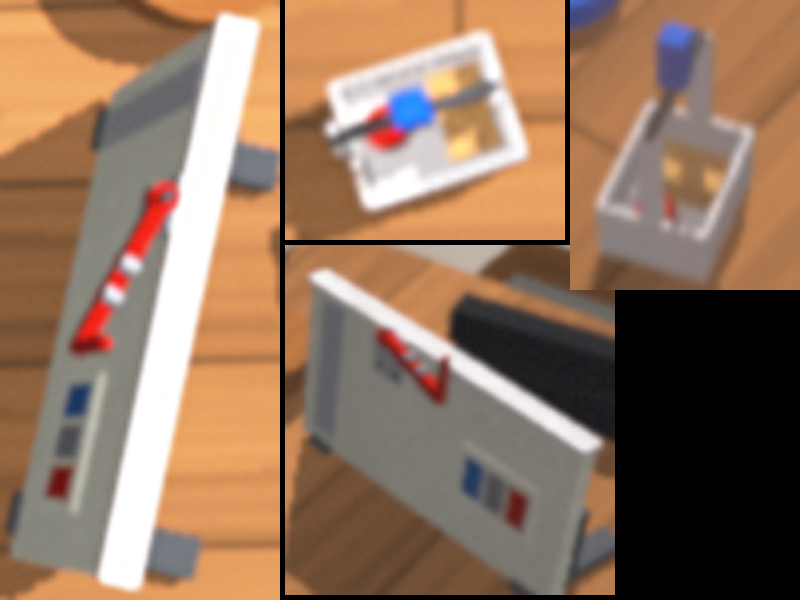

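Crop a (4x): hinge ≈(163,194), pin top ≈(106,343), board's top front edge (222,14)-(100,578). Crop b (5x): crossbar ends ≈(330,138) and (495,85), grip ≈(411,108). Side crops show the pin top at ≈(446,358) and the grip top at ≈(677,32).

Run:
```python
from h import *
np.set_printoptions(precision=1,suppress=True)
t=load("top");s=load("side")
A=lambda x,y:(375+(x+.5)/4-.5,120+(y+.5)/4-.5)
B=lambda x,y:(200+(x-284.5)/5-.5,190+(y+.5)/5-.5)
D=lambda x,y:(290+(x-284.5)/4*82*4/330-.5,95+(y-244.5)/4*87*4/350-.5)
E=lambda x,y:(237+(x-569.5)/5-.5,198+(y+.5)/5-.5)
f=[atz(t,A(*p),186) for p in((222,14),(100,578))];bk=[atz(t,A(*p),186) for p in((260,20),(143,590))]
d=f[0]-f[1];print("front",f,np.linalg.norm(d),np.arctan2(d[1],d[0]));d2=bk[0]-bk[1];print("back",bk,np.linalg.norm(d2),np.arctan2(d2[1],d2[0]))
y=d[:2]/np.hypot(*d[:2]);x=np.array([y[1],-y[0]])
h=atz(t,A(163,194),190);p=atz(t,A(106,343),228);p2=tri([(t,A(106,343)),(s,D(446,358))])
print("hinge",h,tri([(t,A(163,194)),(s,D(385,336))]),"front of board",-x@(h-f[0])[:2]);print("pin",p,p2,np.hypot(*(p-h)[:2]))
for P in(p,p2): v=(P-h)[:2];print("hook ang",np.arctan2(-x@v,-y@v))
l=atz(t,B(330,138),122);r=atz(t,B(495,85),122);e=(l-r)[:2];print("bail",l,r,(l+r)/2,np.linalg.norm(e),"yaw",np.arctan2(e[1],e[0]))
print("grip",atz(t,B(411,108),164),tri([(t,B(411,108)),(s,E(677,32))]))
c=[atz(t,B(*q),45) for q in((326,84),(490,32),(527,158),(370,211))];print("box",np.array(c),np.mean(c,0),[np.linalg.norm(c[i]-c[i-1]) for i in range(4)],[np.arctan2(*(c[i]-c[i-1])[1::-1]) for i in range(4)])
```

```text
front [array([ 729.5, -356. ,  186. ]), array([ 398.3, -262.9,  186. ])] 344.0267784653325 -0.27401634456972873
back [array([ 725.2, -378.2,  186. ]), array([ 391. , -287.1,  186. ])] 346.3809286109625 -0.2663993085182621
hinge [ 620.7 -312.3  190. ] [ 620.8 -317.   180.7] front of board 12.690411498662474
pin [ 531.2 -259.4  228. ] [ 531.1 -261.5  223.1] 103.94962264470242
hook ang 0.25946906686007326
hook ang 0.24164712068424815
bail [518.7 186.  122. ] [543.6 102.2 122. ] [531.2 144.1 122. ] 87.42945276790478 yaw 1.8598279335420607
grip [530.6 141.2 164. ] [529.9 140.7 164.5]
box [[551.5 197.9  45. ]
 [578.  107.7  45. ]
 [508.8  88.8  45. ]
 [482.  174.6  45. ]] [530.1 142.2  45. ] [np.float64(73.34857580349568), np.float64(93.99150966294079), np.float64(71.77778145967466), np.float64(89.84565866817417)] [np.float64(0.32346920210301594), np.float64(-1.2849560212567948), np.float64(-2.8752519227605062), np.float64(1.8736946869399143)]
```

```bash
cat >> h.py <<'E'
from cell import monitor
H=np.array([620.7,-312.3])
def pose():
    s=monitor.state();R=Ro.from_euler("xyz",s["tcp_rot"]).as_matrix();return s,R
def rows(targets,base=None):
    """targets: (x,y,z,jaw angle) of the TCP -> shift cm, turn"""
    s,R=pose();p=np.array(s["eef_pos"]) if base is None else np.array(base);a0=np.arctan2(R[1,1],R[0,1])
    for T in targets:
        d=R.T@(np.array(T[:3])-p)/10;tu=-((T[3]-a0+np.pi/2)%np.pi-np.pi/2)
        print(np.round(d,2).tolist(),round(float(tu),3))
E
python3 - <<'E'
from h import *
s,R=pose();print(R.round(3),np.arctan2(R[1,1],R[0,1]))
p=np.array([531.2,-260.]);v=p-H;phi=np.arctan2(v[1],v[0]);print("phi",phi)
rows([(251.3,-572.2,470,phi-np.pi/2),(*p,470,phi-np.pi/2),(*p,390,phi-np.pi/2)])
E
```

```text
[[-0.     0.402 -0.916]
 [ 0.001 -0.916 -0.402]
 [-1.    -0.001 -0.   ]] -1.157021471907065
phi 2.6127543694672526
[-6.57, -0.01, -0.0] 0.943
[-6.56, -17.34, -38.18] 0.943
[1.44, -17.33, -38.18] 0.943
```

Request:
{"op": "apply_moves", "data": {"series": [[0.37, [-6.6, 0, 0], -0.18], [0.37, [-6.6, 0, 0], -0.36], [0.37, [-6.56, -17.34, -38.18], -2.198], [0.37, [-6.56, -17.34, -38.18], -2.198], [0.37, [-6.56, -17.34, -38.18], -2.198], [0.37, [-6.56, -17.34, -38.18], -2.198], [0.37, [-6.56, -17.34, -38.18], -2.198], [0.37, [-6.56, -17.34, -38.18], -2.198], [0.37, [-6.56, -17.34, -38.18], -2.198], [0.37, [-6.56, -17.34, -38.18], -2.198], [0.37, [-6.56, -17.34, -38.18], -2.198], [0.37, [-6.56, -17.34, -38.18], -2.198], [0.37, [-6.56, -17.34, -38.18], -2.198], [0.37, [-6.56, -17.34, -38.18], -2.198]]}}

```text
t: 1.85
eef_pos: [531.2, -260.0, 470.2]
tcp_rot: [-2.963, 1.57, 2.787]
ft_force: [-0.3, 1.1, -0.3]
opening: 0.315
```

Run:
```python
from h import *
from cell import cams
s,R=pose();print(s["eef_pos"],np.arctan2(R[1,1],R[0,1]),s["opening"],s["ft_force"])
for n in("side","top"):
    c=cams.read_camera(n);np.save(f"pics/{n}1.npy",c,allow_pickle=True)
a=load("top",1);b=load("side",1)
W=np.hstack([crop(a,360,120,100,130,4),crop(b,270,60,100,130,4)]);cv2.imwrite("pics/c2.png",W)
```

```text
[ 531.16235965 -260.00507813  470.17498924] 1.0376381126057794 0.3150834458778295 [-0.28198462  1.0981538  -0.28359675]
```

View pics/c2.png

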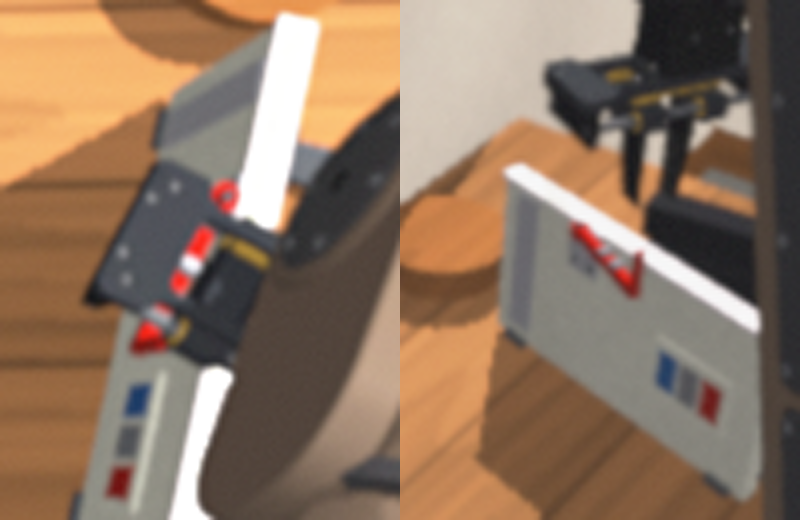

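The hand sits open over the pin; the jaws straddle it (side view: pin top (640,255), tips at (632,195) and (672,190)).

Request:
{"op": "apply_moves", "data": {"series": [[0.37, [2, 0, 0], 0], [0.37, [4, 0, 0], 0], [0.37, [4.7, 0, 0], 0], [0.37, [5.2, 0, 0], 0]]}}

```text
t: 2.45
eef_pos: [531.3, -260.0, 418.4]
tcp_rot: [-0.188, 1.57, -0.719]
ft_force: [1.7, 1.1, -0.1]
opening: 0.313
```

Request:
{"op": "apply_moves", "data": {"series": [[0.37, [1, 0, 0], 0], [0.37, [2, 0, 0], 0], [0.37, [2.8, 0, 0], 0], [0.37, [2.8, 0, 0], 0]]}}

```text
t: 2.95
eef_pos: [531.2, -260.0, 389.7]
tcp_rot: [-3.125, 1.57, 2.628]
ft_force: [0.3, 0.1, -0.3]
opening: 0.315
```

Run:
```python
from h import *
ph0=2.6127;p=[]
for ph in np.r_[2.613,2.56:1.399:-0.058]:
    u=np.array([np.cos(ph),np.sin(ph)]);t=np.array([u[1],-u[0]])
    c=H+103*u+min(15,(2.613-ph)*300)*t;p.append((*c,390,ph-np.pi/2))
rows(p)
```

```text
[-0.03, -0.0, 0.07] -0.001
[-0.03, 2.04, 0.16] 0.052
[-0.03, 2.63, 0.3] 0.11
[-0.03, 3.21, 0.47] 0.168
[-0.03, 3.78, 0.67] 0.226
[-0.03, 4.33, 0.9] 0.284
[-0.03, 4.87, 1.17] 0.342
[-0.04, 5.4, 1.47] 0.4
[-0.04, 5.91, 1.79] 0.458
[-0.04, 6.39, 2.15] 0.516
[-0.04, 6.86, 2.53] 0.574
[-0.04, 7.3, 2.94] 0.632
[-0.04, 7.72, 3.38] 0.69
[-0.04, 8.11, 3.84] 0.748
[-0.04, 8.48, 4.32] 0.806
[-0.04, 8.81, 4.82] 0.864
[-0.04, 9.12, 5.34] 0.922
[-0.04, 9.4, 5.88] 0.98
[-0.04, 9.64, 6.43] 1.038
[-0.04, 9.85, 6.99] 1.096
[-0.04, 10.03, 7.57] 1.154
[-0.04, 10.18, 8.16] 1.212
```

Request:
{"op": "apply_moves", "data": {"series": [[0.37, [0, 0.4, 0], 0], [0.37, [0, 0.7, 0.03], 0], [0.37, [0, 0.9, 0.05], 0.01], [0.37, [0, 1.1, 0.07], 0.015], [0.37, [0, 1.3, 0.09], 0.025], [0.37, [0, 1.6, 0.12], 0.035], [0.37, [0, 1.9, 0.15], 0.045], [0.37, [0, 2.2, 0.2], 0.065], [0.37, [0, 2.63, 0.3], 0.11], [0.37, [0, 3.0, 0.4], 0.147], [0.37, [0, 3.4, 0.53], 0.185], [0.37, [0, 3.78, 0.67], 0.226], [0.37, [0, 4.33, 0.9], 0.284], [0.37, [0, 4.33, 0.9], 0.284]]}}

```text
t: 4.7
eef_pos: [561.2, -227.0, 390.3]
tcp_rot: [0.486, 1.57, -0.328]
ft_force: [-0.2, -2.0, -0.6]
opening: 0.317
```

Request:
{"op": "apply_moves", "data": {"series": [[0.37, [0, 0.45, 0.3], 0.058], [0.37, [0, 0.88, 0.62], 0.116]]}}

```text
t: 4.95
eef_pos: [571.2, -225.3, 390.1]
tcp_rot: [-2.818, 1.569, 2.535]
ft_force: [-5.7, -0.5, 0.4]
opening: 0.317
```

Run:
```python
from h import *
from cell import cams
s,R=pose();print(s["eef_pos"],np.arctan2(R[1,1],R[0,1])+np.pi/2,s["opening"],s["ft_force"])
for n in("side","top"):
    c=cams.read_camera(n);np.save(f"pics/{n}2.npy",c,allow_pickle=True)
a=load("top",2);b=load("side",2)
W=np.hstack([crop(a,360,120,100,130,4),crop(b,270,60,100,130,4)]);cv2.imwrite("pics/c3.png",W)
```

```text
[ 571.19700581 -225.280257    390.11833669] 2.2109213970520765 0.31657857797171235 [-5.70377982 -0.46097699  0.4451257 ]
```

View pics/c3.png

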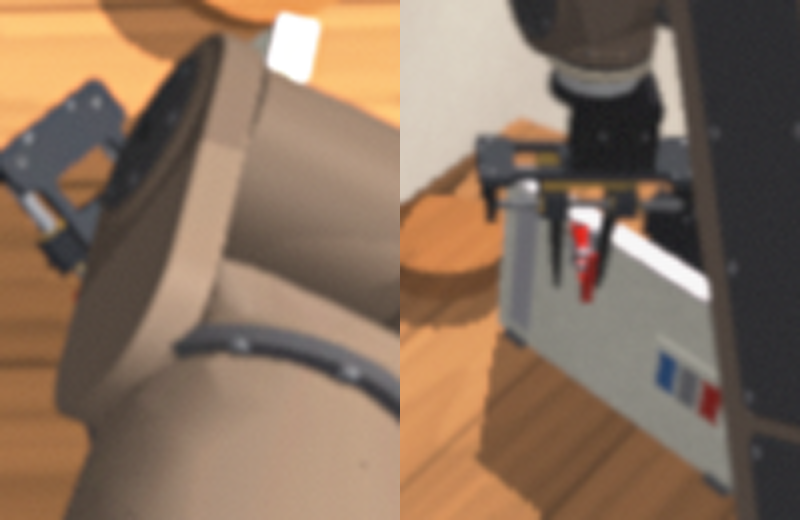

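The hook follows in the jaws, pushed by the trailing finger (hook at (585,270) in the right half). Continuing to just before the earliest stop.

Run:
```python
from h import *
p=[]
for ph in np.r_[2.16:1.42:-0.05]:
    u=np.array([np.cos(ph),np.sin(ph)]);t=np.array([u[1],-u[0]])
    p.append((*(H+103*u+15*t),390,ph-np.pi/2))
rows(p)
```

```text
[0.01, 0.77, -0.29] 0.052
[0.0, 1.28, -0.17] 0.102
[0.0, 1.78, -0.03] 0.152
[0.0, 2.28, 0.13] 0.202
[0.0, 2.76, 0.32] 0.252
[0.0, 3.24, 0.54] 0.302
[0.0, 3.7, 0.77] 0.352
[0.0, 4.15, 1.03] 0.402
[0.0, 4.59, 1.31] 0.452
[0.0, 5.01, 1.62] 0.502
[0.0, 5.42, 1.94] 0.552
[-0.0, 5.81, 2.28] 0.602
[-0.0, 6.18, 2.65] 0.652
[-0.0, 6.54, 3.03] 0.702
[-0.0, 6.87, 3.43] 0.752
```

Request:
{"op": "apply_moves", "data": {"series": [[0.37, [0, 0.45, -0.1], 0.03], [0.37, [0, 0.9, -0.18], 0.062], [0.37, [0, 1.28, -0.17], 0.102], [0.37, [0, 1.78, -0.03], 0.152], [0.37, [0, 2.28, 0.13], 0.202], [0.37, [0, 2.76, 0.32], 0.252], [0.37, [0, 3.24, 0.54], 0.302], [0.37, [0, 3.7, 0.77], 0.352], [0.37, [0, 4.15, 1.03], 0.402], [0.37, [0, 4.59, 1.31], 0.452], [0.37, [0, 5.01, 1.62], 0.502], [0.37, [0, 5.42, 1.94], 0.552], [0.37, [0, 5.81, 2.28], 0.602], [0.37, [0, 6.18, 2.65], 0.652], [0.37, [0, 6.54, 3.03], 0.702], [0.37, [0, 6.75, 3.28], 0.735]]}}

```text
t: 7.05
eef_pos: [645.1, -211.6, 390.1]
tcp_rot: [-1.32, 1.57, -2.986]
ft_force: [-4.8, -3.7, 0.3]
opening: 0.314
```

```bash
cat >> h.py <<'E'
def feel():
    s,R=pose();f=np.array(s["ft_force"]);p=np.array(s["eef_pos"])
    c=p[:2]-R[:2,1]*s["opening"]*47.5*(1 if (R[0,1]>0) else -1);  # trailing pad face
    print("jaw",round(float(np.arctan2(R[1,1],R[0,1])),4),"jawdir",R[:2,1].round(3),"force tool yz",(R.T@f)[1:].round(2),"f",f.round(2),"p",p.round(2),"pad-5",(c+5*R[:2,1]).round(2),"op",s["opening"],"t",s["t"])
E
python3 - <<'E'
from h import *
feel();p=[]
for ph in np.r_[1.43:1.2:-0.02]:
    u=np.array([np.cos(ph),np.sin(ph)]);t=np.array([u[1],-u[0]])
    p.append((*(H+103*u+15*t),390,ph-np.pi/2))
rows(p)
E
```

```text
jaw -0.0946 jawdir [ 0.996 -0.094] force tool yz [-4.44  4.16] f [-4.81 -3.72  0.33] p [ 645.13 -211.62  390.15] pad-5 [ 635.25 -210.69] op 0.31415728926863234 t 7.05
[0.01, 0.49, 0.03] 0.046
[0.01, 0.7, 0.08] 0.066
[0.01, 0.9, 0.12] 0.086
[0.01, 1.1, 0.17] 0.106
[0.01, 1.3, 0.22] 0.126
[0.01, 1.5, 0.28] 0.146
[0.01, 1.7, 0.34] 0.166
[0.01, 1.9, 0.41] 0.186
[0.01, 2.1, 0.48] 0.206
[0.01, 2.29, 0.55] 0.226
[0.01, 2.48, 0.63] 0.246
[0.01, 2.68, 0.71] 0.266
```

Request:
{"op": "apply_moves", "data": {"series": [[0.37, [0, 0.15, 0.0], 0.015], [0.37, [0, 0.3, 0.02], 0.03], [0.37, [0, 0.45, 0.03], 0.045], [0.37, [0, 0.6, 0.05], 0.06], [0.37, [0, 0.75, 0.08], 0.075], [0.37, [0, 0.9, 0.12], 0.09], [0.37, [0, 1.0, 0.15], 0.1], [0.37, [0, 1.1, 0.17], 0.11]]}}

```text
t: 8.05
eef_pos: [655.8, -214.2, 390.1]
tcp_rot: [-1.536, 1.57, 2.972]
ft_force: [-5.0, -1.4, 0.0]
opening: 0.314
```

```bash
python3 -c "
from h import *
feel()"
```

```text
jaw -0.2036 jawdir [ 0.979 -0.202] force tool yz [-4.59  2.42] f [-4.99 -1.45  0.02] p [ 655.76 -214.22  390.11] pad-5 [ 646.03 -212.21] op 0.3144106641794991 t 8.05
```

Request:
{"op": "apply_moves", "data": {"series": [[0.37, [0, 0.03, 0.005], 0.003], [0.37, [0, 0.06, 0.01], 0.006]]}}

```text
t: 8.3
eef_pos: [656.3, -214.4, 390.1]
tcp_rot: [-1.533, 1.57, 2.97]
ft_force: [-4.5, -2.2, -0.3]
opening: 0.317
```

Request:
{"op": "apply_moves", "data": {"series": [[0.37, [0, 0.03, 0.005], 0.003], [0.37, [0, 0.06, 0.01], 0.006]]}}

```text
t: 8.55
eef_pos: [656.8, -214.7, 390.1]
tcp_rot: [-1.561, 1.57, 2.936]
ft_force: [-5.0, -2.9, 0.6]
opening: 0.317
```

Request:
{"op": "apply_moves", "data": {"series": [[0.37, [0, 0.03, 0.005], 0.003], [0.37, [0, 0.06, 0.01], 0.006]]}}

```text
t: 8.8
eef_pos: [657.4, -214.9, 390.1]
tcp_rot: [-1.57, 1.57, 2.921]
ft_force: [-5.2, -1.8, 0.1]
opening: 0.318
```

Request:
{"op": "apply_moves", "data": {"series": [[0.37, [0, 0.03, 0.005], 0.003], [0.37, [0, 0.06, 0.01], 0.006]]}}

```text
t: 9.05
eef_pos: [658.0, -215.1, 390.1]
tcp_rot: [-1.578, 1.57, 2.907]
ft_force: [-4.4, -2.0, -0.2]
opening: 0.315
```

Request:
{"op": "apply_moves", "data": {"series": [[0.37, [0, 0.03, 0.005], 0.003], [0.37, [0, 0.06, 0.01], 0.006]]}}

```text
t: 9.3
eef_pos: [658.5, -215.3, 390.1]
tcp_rot: [-1.558, 1.57, 2.921]
ft_force: [-4.0, -2.0, 0.4]
opening: 0.315
```

Request:
{"op": "apply_moves", "data": {"series": [[0.37, [0, 0.03, 0.005], 0.003], [0.37, [0, 0.06, 0.01], 0.006]]}}

```text
t: 9.55
eef_pos: [659.1, -215.6, 390.1]
tcp_rot: [-1.574, 1.57, 2.899]
ft_force: [-5.7, -1.4, -0.7]
opening: 0.309
```

Request:
{"op": "apply_moves", "data": {"series": [[0.37, [0, 0.03, 0.005], 0.003], [0.37, [0, 0.06, 0.01], 0.006]]}}

```text
t: 9.8
eef_pos: [659.7, -215.8, 390.1]
tcp_rot: [-1.56, 1.57, 2.907]
ft_force: [-5.4, -2.0, 0.4]
opening: 0.315
```

Request:
{"op": "apply_moves", "data": {"series": [[0.37, [0, 0.03, 0.005], 0.003], [0.37, [0, 0.06, 0.01], 0.006]]}}

```text
t: 10.05
eef_pos: [660.2, -216.1, 390.1]
tcp_rot: [-1.565, 1.57, 2.896]
ft_force: [-4.6, -1.4, 0.3]
opening: 0.314
```

Request:
{"op": "apply_moves", "data": {"series": [[0.37, [0, 0.03, 0.005], 0.003], [0.37, [0, 0.06, 0.01], 0.006]]}}

```text
t: 10.3
eef_pos: [660.8, -216.3, 390.1]
tcp_rot: [-1.57, 1.57, 2.885]
ft_force: [-4.9, -1.5, 0.4]
opening: 0.312
```

Request:
{"op": "apply_moves", "data": {"series": [[0.37, [0, 0.03, 0.005], 0.003], [0.37, [0, 0.06, 0.01], 0.006]]}}

```text
t: 10.55
eef_pos: [661.3, -216.5, 390.1]
tcp_rot: [-1.573, 1.57, 2.876]
ft_force: [-5.2, -2.6, -0.3]
opening: 0.316
```

Request:
{"op": "apply_moves", "data": {"series": [[0.37, [0, 0.03, 0.005], 0.003], [0.37, [0, 0.06, 0.01], 0.006]]}}

```text
t: 10.8
eef_pos: [661.9, -216.8, 390.1]
tcp_rot: [-1.572, 1.57, 2.87]
ft_force: [-4.9, -1.8, 0.4]
opening: 0.312
```

Request:
{"op": "apply_moves", "data": {"series": [[0.37, [0, 0.03, 0.005], 0.003], [0.37, [0, 0.06, 0.01], 0.006]]}}

```text
t: 11.05
eef_pos: [662.4, -217.1, 390.1]
tcp_rot: [-1.589, 1.569, 2.848]
ft_force: [-5.4, -1.9, -0.3]
opening: 0.315
```

Request:
{"op": "apply_moves", "data": {"series": [[0.37, [0, 0.03, 0.005], 0.003], [0.37, [0, 0.06, 0.01], 0.006]]}}

```text
t: 11.3
eef_pos: [662.9, -217.2, 390.0]
tcp_rot: [-1.622, 1.569, 2.809]
ft_force: [-5.7, -0.1, 0.4]
opening: 0.315
```

Request:
{"op": "apply_moves", "data": {"series": [[0.37, [0, 0.03, 0.005], 0.003], [0.37, [0, 0.06, 0.01], 0.006]]}}

```text
t: 11.55
eef_pos: [663.3, -217.4, 390.0]
tcp_rot: [-1.612, 1.568, 2.813]
ft_force: [-7.8, -0.4, 1.0]
opening: 0.317
```

Force rises to ~7.4 N tangential: the stop is being met.

Request:
{"op": "apply_moves", "data": {"series": [[0.37, [0, 0.01, 0], 0], [0.37, [0, 0.02, 0], 0]]}}

```text
t: 11.8
eef_pos: [663.4, -217.5, 389.9]
tcp_rot: [-1.621, 1.568, 2.804]
ft_force: [-7.1, -1.0, 0.1]
opening: 0.316
```

```bash
python3 -c "
from h import *
feel()"
```

```text
jaw -0.2874 jawdir [ 0.959 -0.283] force tool yz [-6.56  2.98] f [-7.14 -1.    0.1 ] p [ 663.44 -217.51  389.94] pad-5 [ 653.85 -214.67] op 0.3157061749183427 t 11.8
```

Request:
{"op": "apply_moves", "data": {"series": [[0.37, [0, 0.015, 0], 0], [0.37, [0, 0.03, 0], 0]]}}

```text
t: 12.05
eef_pos: [663.7, -217.5, 389.9]
tcp_rot: [-1.625, 1.568, 2.8]
ft_force: [-7.4, -0.4, 0.3]
opening: 0.314
```

```bash
python3 -c "
from h import *
feel()"
```

```text
jaw -0.2872 jawdir [ 0.959 -0.283] force tool yz [-7.02  2.46] f [-7.43 -0.37  0.35] p [ 663.71 -217.52  389.9 ] pad-5 [ 654.18 -214.7 ] op 0.31447541281172253 t 12.05
```

Request:
{"op": "apply_moves", "data": {"series": [[0.37, [0, 0.02, 0], 0], [0.37, [0, 0.04, 0], 0]]}}

```text
t: 12.3
eef_pos: [664.0, -217.6, 389.9]
tcp_rot: [-1.62, 1.567, 2.805]
ft_force: [-9.5, 0.9, 0.3]
opening: 0.32
```

```bash
python3 -c "
from h import *
feel()"
```

```text
jaw -0.2872 jawdir [ 0.959 -0.283] force tool yz [-9.36  1.81] f [-9.48  0.92  0.35] p [ 664.   -217.63  389.87] pad-5 [ 654.24 -214.74] op 0.3195140631404972 t 12.3
```

Request:
{"op": "apply_moves", "data": {"series": [[0.37, [0, 0.02, 0], 0], [0.37, [0, 0.04, 0], 0]]}}

```text
t: 12.55
eef_pos: [664.3, -217.7, 389.8]
tcp_rot: [-1.617, 1.567, 2.809]
ft_force: [-9.9, -0.5, 0.7]
opening: 0.314
```

```bash
python3 -c "
from h import *
feel()"
```

```text
jaw -0.2873 jawdir [ 0.959 -0.283] force tool yz [-9.33  3.25] f [-9.87 -0.47  0.73] p [ 664.33 -217.74  389.81] pad-5 [ 654.81 -214.93] op 0.3143055847401639 t 12.55
```

Request:
{"op": "apply_moves", "data": {"series": [[0.37, [0, 0.02, 0], 0], [0.37, [0, 0.04, 0], 0]]}}

```text
t: 12.8
eef_pos: [664.6, -217.8, 389.8]
tcp_rot: [-1.618, 1.566, 2.807]
ft_force: [-10.5, -0.3, 0.1]
opening: 0.314
```

```bash
python3 -c "
from h import *
feel()"
```

```text
jaw -0.2873 jawdir [ 0.959 -0.283] force tool yz [-9.96  3.23] f [-10.47  -0.28   0.08] p [ 664.64 -217.84  389.75] pad-5 [ 655.12 -215.02] op 0.31438777170517235 t 12.8
```

Request:
{"op": "apply_moves", "data": {"series": [[0.37, [0, 0.02, 0], 0], [0.37, [0, 0.04, 0], 0], [0.37, [0, 0.06, 0], 0], [0.37, [0, 0.08, 0], 0]]}}

```text
t: 13.3
eef_pos: [665.3, -218.0, 389.7]
tcp_rot: [-1.625, 1.566, 2.8]
ft_force: [-13.0, 0.6, 1.7]
opening: 0.314
```

```bash
python3 -c "
from h import *
feel()"
```

```text
jaw -0.2873 jawdir [ 0.959 -0.283] force tool yz [-12.63   3.1 ] f [-12.98   0.61   1.67] p [ 665.28 -217.99  389.66] pad-5 [ 655.76 -215.18] op 0.3143581716789423 t 13.3
```

Request:
{"op": "apply_moves", "data": {"series": [[0.37, [0, 0.02, 0], 0], [0.37, [0, 0.04, 0], 0], [0.37, [0, 0.06, 0], 0], [0.37, [0, 0.07, 0], 0], [0.37, [0, 0.07, 0], 0]]}}

```text
t: 13.92
eef_pos: [665.8, -218.2, 389.6]
tcp_rot: [-1.628, 1.565, 2.797]
ft_force: [-13.1, 1.4, 3.0]
opening: 0.317
```

```bash
python3 -c "
from h import *
feel()"
```

```text
jaw -0.2873 jawdir [ 0.959 -0.283] force tool yz [-13.02   2.34] f [-13.13   1.44   3.04] p [ 665.84 -218.18  389.57] pad-5 [ 656.21 -215.33] op 0.3166637770693982 t 13.925
```

Request:
{"op": "apply_moves", "data": {"series": [[0.37, [0, 0.02, 0], 0], [0.37, [0, 0.04, 0], 0], [0.37, [0, 0.04, 0], 0], [0.37, [0, 0.04, 0], 0]]}}

```text
t: 14.42
eef_pos: [666.2, -218.3, 389.5]
tcp_rot: [-1.621, 1.564, 2.805]
ft_force: [-13.7, 0.9, 1.7]
opening: 0.314
```

Request:
{"op": "apply_moves", "data": {"series": [[0.37, [0, 0, 0], 0], [0.37, [0, 0, 0], 0], [0.37, [0, 0, 0], 0], [0.37, [0, 0, 0], 0]]}}

```text
t: 14.92
eef_pos: [666.1, -218.3, 389.5]
tcp_rot: [-1.621, 1.564, 2.804]
ft_force: [-14.0, 1.2, 0.8]
opening: 0.317
```

```bash
python3 -c "
from h import *
feel()"
```

```text
jaw -0.2873 jawdir [ 0.959 -0.283] force tool yz [-13.78   2.85] f [-14.02   1.17   0.82] p [ 666.15 -218.29  389.5 ] pad-5 [ 656.5  -215.43] op 0.3171614600255237 t 14.925
```

Request:
{"op": "apply_moves", "data": {"series": [[0.37, [0, 0.02, 0], 0], [0.37, [0, 0.03, 0], 0], [0.37, [0, 0.03, 0], 0], [0.37, [0, 0.03, 0], 0], [0.37, [0, 0.03, 0], 0], [0.37, [0, 0.03, 0], 0]]}}

```text
t: 15.68
eef_pos: [666.4, -218.3, 389.5]
tcp_rot: [-1.623, 1.564, 2.802]
ft_force: [-14.3, 1.7, 2.2]
opening: 0.314
```

```bash
python3 -c "
from h import *
feel()"
```

```text
jaw -0.2873 jawdir [ 0.959 -0.283] force tool yz [-14.21   2.4 ] f [-14.29   1.72   2.24] p [ 666.39 -218.34  389.5 ] pad-5 [ 656.9  -215.54] op 0.31354788119232535 t 15.675
```

Request:
{"op": "apply_moves", "data": {"series": [[0.37, [0, -0.1, 0], 0], [0.37, [0, -0.2, 0], 0], [0.37, [0, -0.28, 0], 0], [0.37, [0, -0.28, 0], 0]]}}

```text
t: 16.18
eef_pos: [664.4, -217.8, 390.1]
tcp_rot: [-1.578, 1.569, 2.847]
ft_force: [-6.4, -1.2, -0.2]
opening: 0.316
```

```bash
python3 -c "
from h import *
feel()"
```

```text
jaw -0.2873 jawdir [ 0.959 -0.283] force tool yz [-5.81  2.98] f [-6.42 -1.21 -0.18] p [ 664.41 -217.81  390.06] pad-5 [ 654.8  -214.97] op 0.3163817180599215 t 16.175
```

Request:
{"op": "apply_moves", "data": {"series": [[0.37, [0, 0.1, 0], 0], [0.37, [0, 0.2, 0], 0], [0.37, [0, 0.26, 0], 0], [0.37, [0, 0.29, 0], 0], [0.37, [0, 0.31, 0], 0], [0.37, [0, 0.32, 0], 0], [0.37, [0, 0.32, 0], 0], [0.37, [0, 0.32, 0], 0], [0.37, [0, 0.32, 0], 0]]}}

```text
t: 17.3
eef_pos: [666.7, -218.4, 389.5]
tcp_rot: [-1.616, 1.564, 2.809]
ft_force: [-15.2, 1.8, 1.2]
opening: 0.319
```

```bash
python3 -c "
from h import *
feel()"
```

```text
jaw -0.2873 jawdir [ 0.959 -0.283] force tool yz [-15.05   2.6 ] f [-15.16   1.77   1.23] p [ 666.69 -218.43  389.46] pad-5 [ 656.94 -215.55] op 0.319352563691675 t 17.3
```

Request:
{"op": "apply_moves", "data": {"series": [[0.37, [0, 0.0, 0], 0], [0.37, [0, 0.0, 0], 0]]}}

```text
t: 17.55
eef_pos: [666.7, -218.4, 389.4]
tcp_rot: [-1.621, 1.564, 2.804]
ft_force: [-16.2, 1.9, 2.6]
opening: 0.314
```

Request:
{"op": "apply_moves", "data": {"series": [[0.37, [0, -0.1, 0], 0], [0.37, [0, -0.2, 0], 0], [0.37, [0, -0.3, 0], 0], [0.37, [0, -0.4, 0], 0], [0.37, [0, -0.4, 0], 0]]}}

```text
t: 18.18
eef_pos: [663.8, -217.6, 390.2]
tcp_rot: [-1.58, 1.57, 2.845]
ft_force: [-5.1, -1.3, -0.3]
opening: 0.315
```

```bash
python3 -c "
from h import *
feel()"
```

```text
jaw -0.2874 jawdir [ 0.959 -0.283] force tool yz [-4.56  2.72] f [-5.14 -1.31 -0.31] p [ 663.82 -217.6   390.19] pad-5 [ 654.29 -214.79] op 0.3145960729601502 t 18.175
```

Request:
{"op": "apply_moves", "data": {"series": [[0.37, [0, -0.1, 0], 0], [0.37, [0, -0.1, 0], 0]]}}

```text
t: 18.42
eef_pos: [663.1, -217.3, 390.3]
tcp_rot: [2.732, 1.571, 0.874]
ft_force: [-3.1, -0.7, 0.4]
opening: 0.315
```

```bash
python3 -c "
from h import *
feel()"
```

```text
jaw -0.2878 jawdir [ 0.959 -0.284] force tool yz [-2.8  1.6] f [-3.14 -0.74  0.43] p [ 663.12 -217.31  390.35] pad-5 [ 653.55 -214.47] op 0.3153222930723842 t 18.425
```

Pressed home at ~15–16 N, unloaded. Now retreat up and go over the caddy.

Run:
```python
from h import *
s,R=pose();p=s["eef_pos"];j=-1.278
rows([(p[0]-8*.959,p[1]+8*.284,390.3,-.2878),(p[0]-8*.959,p[1]+8*.284,460,-.2878),(530.4,141.7,460,j),(530.4,141.7,400,j)])
```

```text
[0.0, -0.8, -0.0] 0.0
[-6.97, -0.8, -0.0] 0.0
[-6.96, -22.92, -30.66] 0.99
[-0.96, -22.92, -30.66] 0.99
```

Request:
{"op": "apply_moves", "data": {"series": [[0.37, [0, -0.3, 0], 0], [0.37, [0, -0.8, 0], 0], [0.37, [-2.5, -0.8, 0], 0], [0.37, [-7, -0.8, 0], 0], [0, [-7, -4, -5], 0.1], [0, [-7, -22.92, -30.66], 0.99], [0, [-7, -22.92, -30.66], 0.99], [0, [-7, -22.92, -30.66], 0.99], [0, [-7, -22.92, -30.66], 0.99], [0, [-7, -22.92, -30.66], 0.99], [0, [-7, -22.92, -30.66], 0.99], [0, [-7, -22.92, -30.66], 0.99]]}}

```text
t: 19.92
eef_pos: [530.2, 142.0, 460.6]
tcp_rot: [2.772, 1.57, -0.073]
ft_force: [0.5, 0.3, 1.0]
opening: 0.501
```

Run:
```python
from h import *
from cell import cams
feel()
for n in("side","top"):
    c=cams.read_camera(n);np.save(f"pics/{n}3.npy",c,allow_pickle=True)
a=load("top",3);b=load("side",3)
W=np.zeros((600,800,3),np.uint8);W[:540,:500]=crop(a,360,125,100,108,5)
W[:560,505:795]=crop(b,228,125,58,112,5)
cv2.imwrite("pics/c4.png",W)
```

```text
jaw -1.2748 jawdir [ 0.292 -0.956] force tool yz [-0.12 -0.51] f [0.45 0.26 0.95] p [530.25 142.01 460.57] pad-5 [524.77 159.98] op 0.5006655427695628 t 19.925
```

View pics/c4.png

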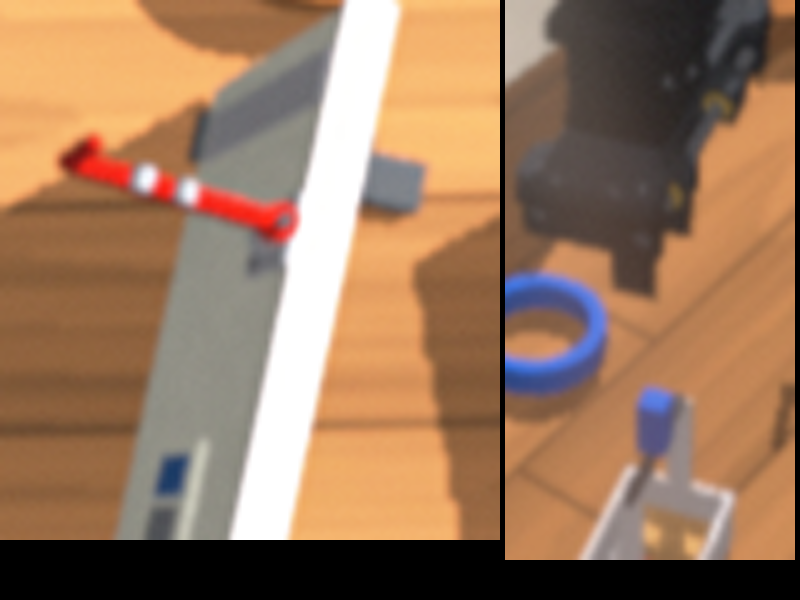

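The hook stands unfolded: hinge (282,222), ridges (147,179) and (189,191), pin top ≈(92,148).

Run:
```python
from h import *
np.set_printoptions(precision=1,suppress=True)
t=load("top",3);A=lambda x,y:(360+(x+.5)/5-.5,125+(y+.5)/5-.5)
h=atz(t,A(282,222),190);r1=atz(t,A(147,179),194);r2=atz(t,A(189,191),194);p=atz(t,A(92,148),228)
print(h,p,(r1+r2)/2,np.linalg.norm(r1-r2))
for q in(p,(r1+r2)/2): v=(q-h)[:2];print(np.hypot(*v),np.arctan2(v[1],v[0]))
u=np.array([np.cos(1.256),np.sin(1.256)]);print("model seat",H+58*u,"pin",H+103*u, "px",proj(t,[(*(H+103*u),228),(*(H+103*u),190),(*(H+58*u),195),(*H,190)])*5-[1800,625])
s,R=pose();rows([(530.4,141.7,326,-1.278)],base=None)
```

```text
[ 618.6 -313.6  190. ] [ 648.7 -214.6  228. ] [ 636.9 -259.9  194. ] 20.248337408948665
103.5090667145907 1.2756408887135577
56.68878826126061 1.2425585611636398
model seat [ 638.7 -257.2] pin [ 652.6 -214.4] px [[ 89.1 137.6]
 [ 64.3 154.2]
 [160.5 179. ]
 [276.9 215.7]]
[13.43, -0.11, 0.02] 0.0
```

Request:
{"op": "apply_moves", "data": {"series": [[0, [5, -0.05, 0], 0], [0, [10, -0.1, 0.02], 0], [0, [12.2, -0.1, 0.02], 0], [0, [13.4, -0.1, 0.02], 0], [0, [13.4, -0.1, 0.02], 0]]}}

```text
t: 20.65
eef_pos: [530.4, 141.8, 326.0]
tcp_rot: [0.036, 1.57, -2.814]
ft_force: [0.5, -0.4, 0.3]
opening: 0.498
```

Request:
{"op": "apply_moves", "data": {"series": [[0.3, [0, 0, 0], 0], [0.5, [0, 0, 0], 0], [0.6, [0, 0, 0], 0], [0.65, [0, 0, 0], 0], [0.7, [0, 0, 0], 0], [0.7, [0, 0, 0], 0]]}}

```text
t: 21.4
eef_pos: [530.0, 142.5, 326.5]
tcp_rot: [2.557, 1.57, -0.291]
ft_force: [0.5, -2.0, 3.5]
opening: 0.187
```

```bash
python3 -c "
from h import *
feel()"
```

```text
jaw -1.2779 jawdir [ 0.289 -0.957] force tool yz [2.04 0.1 ] f [ 0.49 -1.98  3.52] p [530.04 142.49 326.52] pad-5 [528.91 146.22] op 0.18726702815641427 t 21.4
```

Request:
{"op": "apply_moves", "data": {"series": [[0.3, [0, 0, 0], 0], [0, [0, 0, 0], 0], [0, [0, -0.07, 0.02], -0.15], [0, [0, -0.07, 0.02], -1.571], [0, [0, -0.07, 0.02], -1.571], [0, [0, -0.07, 0.02], -1.571], [0, [0, -0.07, 0.02], -1.571], [0, [0, -0.07, 0.02], -1.571], [0, [0, -0.07, 0.02], -1.571], [0, [0, -0.07, 0.02], -1.571], [0, [0, -0.07, 0.02], -1.571], [0, [0, -0.07, 0.02], -1.571]]}}

```text
t: 22.9
eef_pos: [529.6, 143.2, 326.2]
tcp_rot: [-1.634, 1.571, -2.913]
ft_force: [-0.3, -0.7, 0.4]
opening: 0.502
```

```bash
python3 -c "
from h import *
feel()"
```

```text
jaw 0.2922 jawdir [0.958 0.288] force tool yz [-0.51  0.55] f [-0.33 -0.67  0.36] p [529.55 143.19 326.18] pad-5 [511.5  137.76] op 0.5021244058651275 t 22.9
```

Request:
{"op": "apply_moves", "data": {"series": [[0.3, [0, 0, 0], 0], [0.5, [0, 0, 0], 0], [0.6, [0, 0, 0], 0], [0.65, [0, 0, 0], 0], [0.8, [0, 0, 0], 0], [0.8, [0, 0, 0], 0]]}}

```text
t: 23.65
eef_pos: [529.6, 143.1, 326.2]
tcp_rot: [-1.198, 1.571, -2.476]
ft_force: [-0.0, -0.5, -1.1]
opening: 0.191
```

```bash
python3 -c "
from h import *
feel()"
```

```text
jaw 0.2929 jawdir [0.957 0.289] force tool yz [-0.16  0.5 ] f [-0.01 -0.52 -1.11] p [529.58 143.14 326.24] pad-5 [525.7  141.97] op 0.19055579175836185 t 23.65
```

Run:
```python
from h import *
W=np.zeros((600,800,3),np.uint8)
def model(H,ph):
    u=np.array([np.cos(ph),np.sin(ph)]);n=np.array([-u[1],u[0]])
    return [[(*(H+a*u+s*5*n),190) for a in np.linspace(0,98,30)] for s in(-1,1)]+[[(*(H+58*u+k*8*u+s*n*5),195) for s in (-1,1)] for k in(-1,1)]+[[(*(H+103*u),z) for z in(190,228)]]
for n,u0,v0,w,h,X in(("top",365,135,66,50,0),("side",290,90,66,50,1)):
    c=load(n,3);im=crop(c,u0,v0,w,h,6);im2=im.copy()
    for M,col in((model(np.array([620.7,-312.3]),1.256),(0,255,255)),(model(np.array([618.8,-313.4]),1.256),(255,255,0))):
        for L in M:
            p=((proj(c,L)-[u0,v0]+.5)*6).astype(np.int32);cv2.polylines(im2,[p],False,col,1)
    W[X*300:X*300+300,:396]=im;W[X*300:X*300+300,400:796]=im2
cv2.imwrite("pics/c5.png",W)
```

```text
(no output)
```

View pics/c5.png

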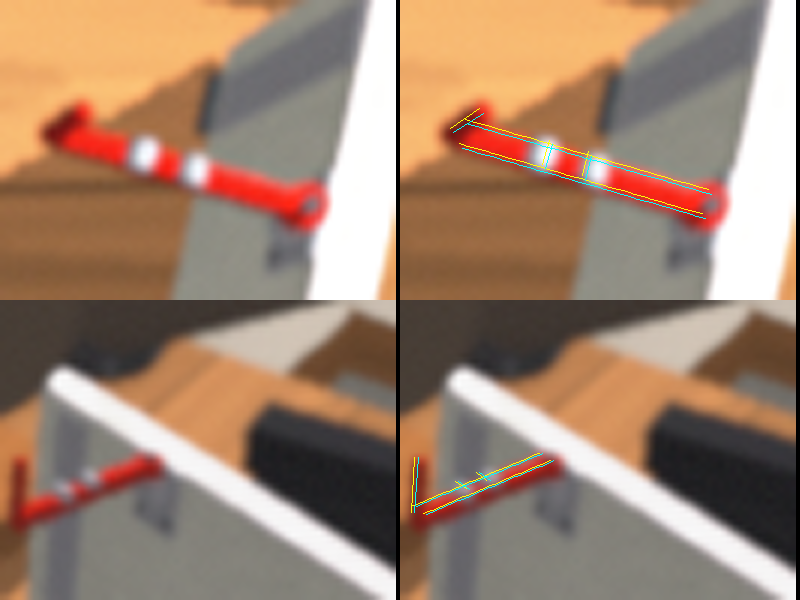

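```bash
cat > fit.py <<'E'
from h import *
from scipy.optimize import minimize
S=8
def circ(c,r,z): return [(c[0]+r*np.cos(a),c[1]+r*np.sin(a),z) for a in np.arange(0,6.28,.4)]
def solid(x):
    H=x[:2];u=np.array([np.cos(x[2]),np.sin(x[2])]);n=np.array([-u[1],u[0]])
    arm=[(*(H+a*u+s*5*n),z) for a in(8,103) for s in(-1,1) for z in(178,190)]
    P=H+103*u;return [arm,circ(P,5,190)+circ(P,5,228),circ(P,5,178)+circ(P,5,190),circ(H,7.5,178)+circ(H,7.5,192)]
def setup(n,u0,v0,w,h,i=3):
    c=load(n,i);im=c["image"][v0:v0+h,u0:u0+w].astype(float)
    r=im[...,0]-np.maximum(im[...,1],im[...,2])
    sat=np.clip((r/np.maximum(im[...,0],1)-.35)/.3,0,1)   # soft red mask
    return c,u0,v0,w,h,sat
def render(v,x):
    c,u0,v0,w,h,_=v;m=np.zeros((h*S,w*S),np.uint8)
    for P in solid(x):
        p=((proj(c,P)-[u0,v0]+.5)*S).astype(np.int32);cv2.fillConvexPoly(m,cv2.convexHull(p),255)
    return cv2.GaussianBlur(cv2.resize(m,(w,h),interpolation=cv2.INTER_AREA).astype(float)/255,(0,0),.7)
views=[setup("top",365,135,66,50),setup("side",290,90,66,50)]
def cost(x,vs):
    e=0
    for v in vs:
        d=(render(v,x)-v[5])**2
        e+=d.sum()
    return e
if __name__=="__main__":
    for nm,vs in(("both",views),("top",views[:1]),("side",views[1:])):
        b=min((minimize(cost,[619.5+i,-313+j,1.262],args=(vs,),method="Nelder-Mead",options=dict(initial_simplex=[[619.5+i,-313+j,1.262],[623+i,-313+j,1.262],[619.5+i,-310+j,1.262],[619.5+i,-313+j,1.22]])) for i in(-1,1) for j in(-1,1)),key=lambda r:r.fun)
        x=b.x;print(nm,x.round(3),round(b.fun,2),"seat",x[:2]+58*np.array([np.cos(x[2]),np.sin(x[2])]),"pin",x[:2]+103*np.array([np.cos(x[2]),np.sin(x[2])]))
E
python3 fit.py
```

```text
both [ 619.524 -314.85     1.256] 93.72 seat [ 637.49680948 -259.70503298] pin [ 651.44113309 -216.92003749]
top [ 619.503 -314.638    1.258] 63.35 seat [ 637.32656657 -259.44410896] pin [ 651.15502086 -216.6215232 ]
side [ 618.362 -314.77     1.256] 28.47 seat [ 636.31155637 -259.61749787] pin [ 650.23808375 -216.82670639]
```

Fit and touch agree (φ=1.256 both ways, tangential difference ~0.6 mm). Now lift the caddy.

Request:
{"op": "apply_moves", "data": {"series": [[0.8, [-0.3, 0, 0], 0], [0.8, [-1, 0, 0], 0], [0.8, [-3, 0, 0], 0], [0.8, [-6, 0, 0], 0], [0.8, [-9, 0, 0], 0], [0.8, [-11.5, 0, 0], 0], [0.8, [-12.5, 0, 0], 0], [0.8, [-12.5, 0, 0], 0]]}}

```text
t: 24.65
eef_pos: [529.4, 143.1, 451.5]
tcp_rot: [1.287, 1.57, 0.009]
ft_force: [0.7, 0.1, -2.7]
opening: 0.187
```

Run:
```python
from h import *
feel()
seat=np.array([637.5,-259.1]);u=np.array([.310,.951]);T=seat+.75*np.array([-.951,.309])
s,R=pose();z=s["eef_pos"][2]
rows([(*(T+120*u),451,1.256),(*T,451,1.256)])
```

```text
jaw 0.293 jawdir [0.957 0.289] force tool yz [0.66 0.13] f [ 0.67  0.07 -2.67] p [529.42 143.13 451.46] pad-5 [525.71 142.01] op 0.1869377637476948 t 24.65
[0.05, 5.53, 31.74] -0.963
[0.05, -1.33, 41.59] -0.963
```

Request:
{"op": "apply_moves", "data": {"series": [[0.8, [0, 0.3, 1.7], -0.05], [0.8, [0, 0.9, 5], -0.15], [0.8, [0, 1.5, 8.5], -0.26], [0.8, [0, 2.1, 12], -0.37], [0.8, [0, 2.7, 15.5], -0.48], [0.8, [0, 3.3, 19], -0.59], [0.8, [0, 3.9, 22.5], -0.7], [0.8, [0, 4.5, 26], -0.81], [0.8, [0, 5.1, 29.3], -0.9], [0.8, [0.05, 5.45, 31.2], -0.95], [0.8, [0.05, 5.53, 31.74], -0.963], [0.8, [0.05, 5.53, 31.74], -0.963]]}}

```text
t: 26.15
eef_pos: [674.2, -144.6, 449.9]
tcp_rot: [3.127, 1.569, 2.811]
ft_force: [0.1, 0.1, -2.6]
opening: 0.19
```

Run:
```python
from h import *
from cell import cams
feel()
seat=np.array([637.5,-259.1]);u=np.array([.310,.951]);T=seat+.75*np.array([-.951,.309])
rows([(*(T+60*u),451,1.256),(*T,451,1.256),(*T,398,1.256)])
for n in("side","top"):
    c=cams.read_camera(n);np.save(f"pics/{n}4.npy",c,allow_pickle=True)
a=load("top",4);b=load("side",4)
W=np.hstack([crop(a,330,110,100,130,4),crop(b,250,60,100,130,4)]);cv2.imwrite("pics/c6.png",W)
```

```text
jaw 1.255 jawdir [0.311 0.951] force tool yz [0.1 0.1] f [ 0.12  0.07 -2.56] p [ 674.15 -144.58  449.86] pad-5 [ 672.91 -148.39] op 0.1896028407391047 t 26.15
[-0.11, -6.02, -0.01] -0.001
[-0.11, -12.02, -0.0] -0.001
[5.19, -12.02, 0.01] -0.001
```

View pics/c6.png

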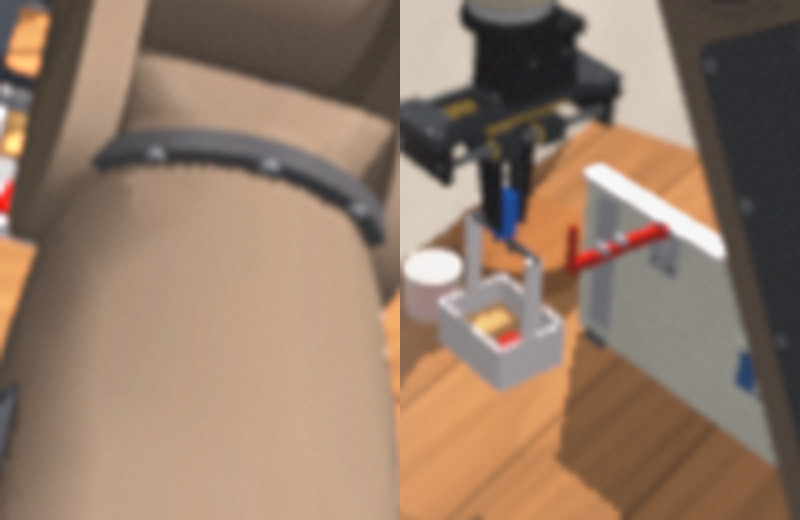

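The caddy hangs upright in the jaws before the hook's pin (right half: crossbar (475,215)-(535,262), pin (573,235)-(575,265)), contents low. Sliding in over the pin.

Request:
{"op": "apply_moves", "data": {"series": [[0.8, [-0.11, -1, 0], 0], [0.8, [-0.11, -2.5, 0], 0], [0.8, [-0.11, -4, 0], 0], [0.8, [-0.11, -5.5, 0], 0], [0.8, [-0.11, -7, 0], 0], [0.8, [-0.11, -8.5, 0], 0], [0.8, [-0.11, -10, 0], 0], [0.8, [-0.11, -11.2, 0], 0], [0.8, [-0.11, -12.02, 0], 0], [0.8, [-0.11, -12.02, 0], 0]]}}

```text
t: 27.5
eef_pos: [636.9, -259.5, 451.9]
tcp_rot: [-1.627, 1.571, -1.942]
ft_force: [-0.1, 0.3, -3.0]
opening: 0.184
```

Run:
```python
from h import *
from cell import cams
feel()
T=np.array([637.5,-259.1])+.75*np.array([-.951,.309])
rows([(*T,451,1.256),(*T,398,1.256)])
c=cams.read_camera("side");np.save(f"pics/side5.npy",c,allow_pickle=True)
cv2.imwrite("pics/c7.png",crop(c,265,75,90,90,6))
```

```text
jaw 1.2554 jawdir [0.31  0.951] force tool yz [ 0.29 -0.17] f [-0.07  0.33 -3.03] p [ 636.85 -259.52  451.89] pad-5 [ 635.69 -263.09] op 0.18439436624683775 t 27.5
[0.09, 0.06, -0.03] -0.001
[5.39, 0.06, -0.03] -0.001
```

View pics/c7.png

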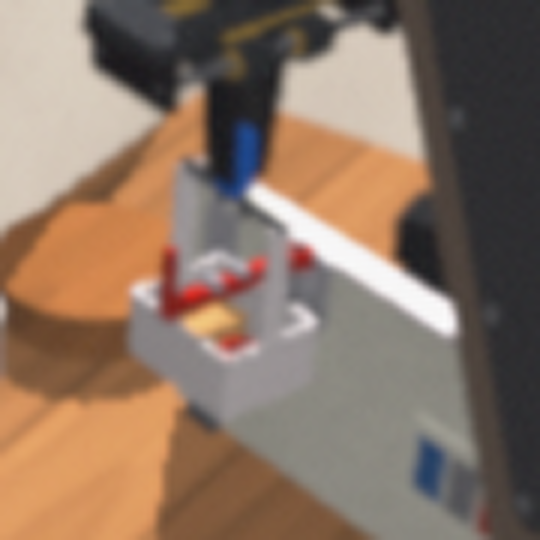

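The arm passes through the bail opening. Lowering to just above peg contact.

Request:
{"op": "apply_moves", "data": {"series": [[0.8, [1, 0.03, -0.02], 0], [0.8, [2.2, 0.06, -0.03], 0], [0.8, [3.2, 0.06, -0.03], 0], [0.8, [3.9, 0.06, -0.03], 0], [0.8, [4.2, 0.06, -0.03], 0], [0.8, [4.2, 0.06, -0.03], 0]]}}

```text
t: 28.3
eef_pos: [636.9, -258.4, 409.9]
tcp_rot: [-0.732, 1.571, -1.046]
ft_force: [-0.2, -0.3, -1.4]
opening: 0.19
```

Request:
{"op": "apply_moves", "data": {"series": [[0.8, [0.15, 0, 0], 0], [0.8, [0.3, 0, 0], 0], [0.8, [0.45, 0, 0], 0], [0.8, [0.55, 0, 0], 0]]}}

```text
t: 28.8
eef_pos: [636.9, -258.4, 404.4]
tcp_rot: [-1.461, 1.571, -1.776]
ft_force: [0.5, -1.1, -2.5]
opening: 0.187
```

Run:
```python
from h import *
from cell import cams
feel()
```

```text
jaw 1.256 jawdir [0.31  0.951] force tool yz [-0.86  0.76] f [ 0.45 -1.05 -2.52] p [ 636.87 -258.39  404.36] pad-5 [ 635.67 -262.08] op 0.18702685323646515 t 28.8
```

Pegs are past the arm's top without force. Continue slowly.

Request:
{"op": "apply_moves", "data": {"series": [[0.8, [0.08, -0.02, 0], 0], [0.8, [0.16, -0.04, 0], 0], [0.8, [0.24, -0.04, 0], 0], [0.8, [0.3, -0.04, 0], 0]]}}

```text
t: 29.3
eef_pos: [636.8, -258.8, 401.4]
tcp_rot: [-1.325, 1.571, -1.64]
ft_force: [0.2, 0.2, -3.4]
opening: 0.19
```

Run:
```python
from h import *
feel()
```

```text
jaw 1.256 jawdir [0.31  0.951] force tool yz [0.23 0.17] f [ 0.23  0.16 -3.45] p [ 636.75 -258.76  401.4 ] pad-5 [ 635.5  -262.61] op 0.19044949846510223 t 29.3
```

Axis at 197.2, bar bottom 193.2 – already below the ridge tops, no contact. Down further.

Request:
{"op": "apply_moves", "data": {"series": [[0.8, [0.06, 0, 0], 0], [0.8, [0.12, 0, 0], 0], [0.8, [0.18, 0, 0], 0], [0.8, [0.22, 0, 0], 0], [0.8, [0.22, 0, 0], 0]]}}

```text
t: 29.92
eef_pos: [636.8, -258.8, 399.2]
tcp_rot: [-1.838, 1.571, -2.153]
ft_force: [-0.8, -0.5, -3.1]
opening: 0.189
```

Run:
```python
from h import *
feel()
```

```text
jaw 1.256 jawdir [0.31  0.951] force tool yz [-0.7  -0.61] f [-0.8  -0.47 -3.06] p [ 636.76 -258.76  399.21] pad-5 [ 635.53 -262.56] op 0.18921185050447223 t 29.925
```

Request:
{"op": "apply_moves", "data": {"series": [[0.8, [0.03, 0, 0], 0], [0.8, [0.06, 0, 0], 0], [0.8, [0.09, 0, 0], 0], [0.8, [0.09, 0, 0], 0]]}}

```text
t: 30.42
eef_pos: [636.8, -258.8, 398.3]
tcp_rot: [-1.893, 1.571, -2.208]
ft_force: [-0.8, -0.2, -2.6]
opening: 0.183
```

Run:
```python
from h import *
feel()
```

```text
jaw 1.256 jawdir [0.31  0.951] force tool yz [-0.4 -0.7] f [-0.79 -0.17 -2.57] p [ 636.77 -258.76  398.29] pad-5 [ 635.62 -262.28] op 0.18311752996027322 t 30.425
```

Request:
{"op": "apply_moves", "data": {"series": [[0.8, [0.03, 0, 0], 0], [0.8, [0.06, 0, 0], 0], [0.8, [0.06, 0, 0], 0]]}}

```text
t: 30.8
eef_pos: [636.8, -258.8, 397.8]
tcp_rot: [-0.511, 1.571, -0.826]
ft_force: [-0.1, 0.1, -1.6]
opening: 0.187
```

Run:
```python
from h import *
feel()
```

```text
jaw 1.256 jawdir [0.31  0.951] force tool yz [ 0.02 -0.14] f [-0.13  0.06 -1.56] p [ 636.76 -258.76  397.82] pad-5 [ 635.56 -262.46] op 0.1872485298201953 t 30.8
```

Request:
{"op": "apply_moves", "data": {"series": [[0.8, [0.02, 0, 0], 0], [0.8, [0.04, 0, 0], 0], [0.8, [0.04, 0, 0], 0]]}}

```text
t: 31.18
eef_pos: [636.8, -258.7, 397.5]
tcp_rot: [-0.136, 1.57, -0.451]
ft_force: [-0.2, 0.7, 0.2]
opening: 0.184
```

Run:
```python
from h import *
feel()
```

```text
jaw 1.256 jawdir [0.31  0.951] force tool yz [ 0.57 -0.39] f [-0.2   0.66  0.18] p [ 636.79 -258.72  397.5 ] pad-5 [ 635.63 -262.3 ] op 0.18442643168326453 t 31.175
```

The weight is off the hand at the saddle's height: home. Release and rise.

Request:
{"op": "apply_moves", "data": {"series": [[0.58, [0, 0, 0], 0], [0.5, [0, 0, 0], 0], [0.4, [0, 0, 0], 0], [0.35, [0, 0, 0], 0], [0.35, [-1, 0, 0], 0], [0.35, [-3, 0, 0], 0], [0.35, [-6, 0, 0], 0], [0.35, [-10, 0, 0], 0]]}}

```text
t: 32.17
eef_pos: [636.7, -258.7, 498.4]
tcp_rot: [3.096, 1.57, 2.781]
ft_force: [-0.1, 0.2, 0.1]
opening: 0.324
```

Run:
```python
from h import *
feel()
rows([(560,0,490,1.2)])
```

```text
jaw 1.256 jawdir [0.31  0.951] force tool yz [ 0.12 -0.19] f [-0.14  0.18  0.1 ] p [ 636.68 -258.72  498.44] pad-5 [ 633.46 -268.62] op 0.3244231352037472 t 32.175
[0.86, 22.23, -15.3] 0.056
```

Request:
{"op": "apply_moves", "data": {"series": [[0.35, [0, 3, -2], 0], [0.35, [0, 7, -5], 0], [0.35, [0, 11.5, -8], 0], [0.35, [0, 16, -11], 0], [0.35, [0, 20, -14], 0], [0.35, [0, 22, -15], 0], [0.35, [0, 22, -15], 0]]}}

```text
t: 33.05
eef_pos: [561.8, -1.9, 498.4]
tcp_rot: [0.132, 1.569, -0.181]
ft_force: [-0.5, -0.0, 1.1]
opening: 0.327
```

Run:
```python
from h import *
from cell import cams
feel()
for n in("side","top"):
    c=cams.read_camera(n);np.save(f"pics/{n}6.npy",c,allow_pickle=True)
a=load("top",6);b=load("side",6)
W=np.zeros((600,800,3),np.uint8);W[:400,:400]=crop(a,362,125,80,80,5);W[:500,400:]=crop(b,275,85,80,100,5)
cv2.imwrite("pics/c8.png",W)
```

```text
jaw 1.2582 jawdir [0.308 0.952] force tool yz [-0.16 -0.48] f [-0.51 -0.    1.12] p [561.84  -1.85 498.37] pad-5 [558.61 -11.86] op 0.3265417044710857 t 33.05
```

View pics/c8.png

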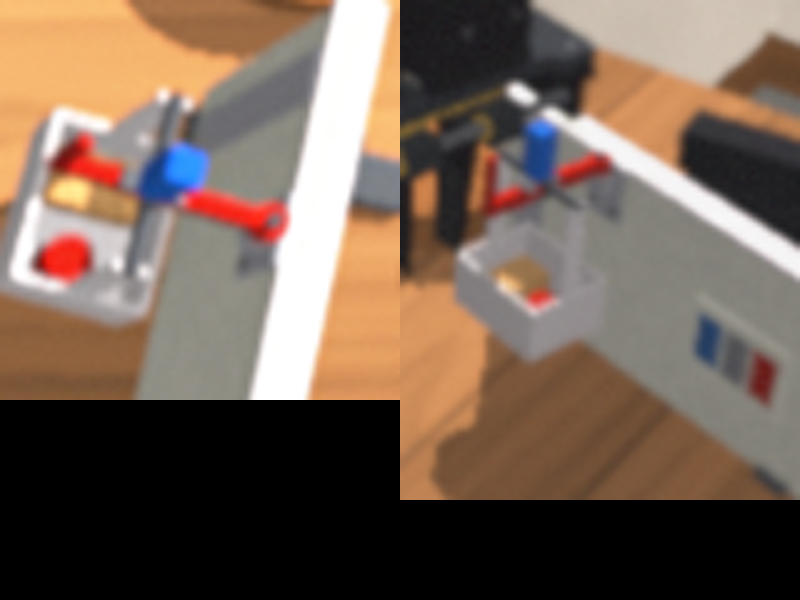

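The caddy hangs on the hook upright (top: grip (182,172), hinge (268,222); side: grip (540,150), box level). Numeric check, then hand in.

Run:
```python
from h import *
from cell import job,cams
t=load("top",6);s=load("side",6)
print("grip top",tri([(t,(362+185/5-.4,125+166/5-.4)),(s,(275+140/5-.4,85+126/5-.4))]).round(1),"expected 637.5 -259.1 236")
c=cams.read_camera("side");d=np.abs(c["image"].astype(int)-s["image"]).max(2);print("motion px",(d>40).sum())
d=np.abs(load("top",0)["image"].astype(int)-t["image"]).max(2)
for n,(u,v,w,h) in dict(tape=(245,122,45,45),tube=(117,190,30,75),sander=(272,220,40,48)).items():print(n,(d[v:v+h,u:u+w]>40).mean().round(3))
print(job.job_done())
```

```text
grip top [ 637.5 -257.8  235.8] expected 637.5 -259.1 236
motion px 80
tape 0.587
tube 0.009
sander 0.869
the job is handed in; nothing more can be done
None
```

The red hook is unfolded and pressed home, and the brush caddy hangs on it upright, with the robot clear of everything. The job was handed in at about 33 s of the 72 s allowed.

**Hook:** I swung it out with the open jaws until I felt the stop, at an arm direction of about 1.256 rad in world axes. I pressed for about 1 s at 14 N, then again for about 0.6 s at 15–16 N. The highest reading was about 16 N, taken at the end of each move rather than continuously.

**Caddy:** I centred the grip on the blue block both ways, passed the bail over the pin and lowered it into the saddle. Nothing touched on the way down until the weight came off the hand at saddle height. I then opened the jaws and backed away.

**Last checks:**
- **Position:** The grip's top measured (637.5, -257.8, 235.8) mm against an expected (637.5, -259.1, 236). That is a 1.3 mm difference along the arm, within the camera's accuracy.
- **Stillness:** About 80 pixels changed between the last two side pictures. I did not look into the cause, and it could be noise or slight movement.
- **Tube:** Comparing the first and last top pictures shows it unmoved.
- **Tape and sander:** This comparison failed for both, with large differences of 0.59 and 0.87. I think the arm was blocking the view in the last picture. I felt no contact and every move stayed well above them, but I did not confirm this by picture.

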